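# Rehang the lift-off door of a control enclosure

### The arm

A 6-joint arm with a two-finger parallel gripper is mounted at the origin on a cart in front of the work surface, level with it; the furniture and walls round the work are solid. World frame = base frame: x ahead of the robot, y to its left, z up, the work surface at z = 0. Lengths are in mm, angles in rad, forces in N, time in s.
With the tool pointing down it reaches from about 350 to 925 mm from the base axis. Payload 6.4 kg.
Tool frame: the origin (TCP) lies at the very end of the fingers, on their centre line; the grasp point (between the pads) lies 19 mm behind it; z points along the fingers, y is the line along which they close (so a half turn about z gives the same grasp; the last joint's range is limited). The gripper opens to 85 mm and grips with 20 to 120 N. Pads are 22 mm wide; open, the fingers measure 114 mm over their backs; the gripper's body (76 mm by 85 mm) begins 54 mm behind the grasp point. The pads swing forward as they close: fully open they stand 13 mm farther back than shut.
Start: joints at [-0.174, 0.245, 1.558, -0, 1.339, -0.174], TCP at [650.011, 0.004, 231.29] pointing down, gripper open.
Joint ranges: [-3.13, 3.13], [-1.02, 2.26], [0.13, 2.54], [-0.95, 4.09], [0.21, 2.88], [-2.74, 2.74]. Speed limits (rad/s): [2.57, 2.57, 3.14, 3.14, 3.14, 3.14].

### API

Orientations are given as [roll, pitch, yaw] about the fixed x, y, z axes, in that order (R = Rz(yaw) Ry(pitch) Rx(roll)).
In Python, from rig import arm gives the robot as it stands. The module is installed in compiled form; this text tells all that it offers.
- The arm moves only by the tool arm_command, never from a script. Its argument "series" is a list of rows, each a list of 2 entries, a list of its own where there are three numbers: the shift along the tool's x, y, z in mm, then the turn, a rotation vector about the tool's x, y, z in degrees. A call has 1 to 20 rows; each row shifts and turns the commanded pose from where the row before left it, along the tool's axes as they then stand; what a row does not reach is not made up. A row lasts 1/8 s, in which the tool goes at most 62.5 mm and 10.7 degrees, less where a joint would pass 70% of its speed; a pose out of reach is approached as far as the arm can. A call with a gripper value outside its range is refused whole. "jaw" is the finger opening in mm, from 0 to 85.4, set as the call begins (left out, the last holds). The fingers move at their own pace and stop on an object; the grip force is fixed at half the most. Time passes only in rows, so rows that do not move let the fingers close. It gives the time, the measured TCP pose, the force, the opening and the grip force at its end, in the units of the state.
- arm.get_obs(): the state, without advancing time (a new reading comes with each control period).
- arm.camera(name): name is "scene" or "side" or "wrist"; returns the picture (480x640x3 uint8, red, green, blue); there is no depth.
- arm.camera_info(name): a dict with "fov_y" (degrees; the focal length in pixels is half the picture's height over the tangent of half this angle, whatever the lens; pixels are square), "cx", "cy" (the principal point, pixels), "view" (4x4, takes a point from world to camera coordinates); the wrist camera has in their place "hand_eye" (4x4, takes a point from camera to tool coordinates, whose origin is the TCP and whose axes are the flange's). Camera axes: x right, y down, z forward; pixel columns grow to the right and rows downward; lengths in mm; the calibration is good to about 2 mm. A picture is of the moment at which its call begins: read the wrist's pose just before it. camera_info takes no time and is no camera call.
- arm.finish_job(): hands the job in; it is judged then, once.
The state is a dict: "time": time; "joint_pos": joint angles; "joint_velocities": joint speeds; "tau": joint torques, N m; "ee_pos": TCP position; "tcp_rot": TCP orientation; "ft_force": force on the tool from outside, world axes, zero at the start; "wrist_torque": the same for the moment, N m; "gripper_width": opening from 0.0 (shut) to 1.0 (fully open); "finger_force": force on a finger pad.
Only numpy, scipy, OpenCV 4.12 (cv2) and the standard library are available. Lean on these libraries where they do the work, as an engineer would, in place of code of your own. Each camera call takes 0.05 s, during which the arm holds its last target. There are 200 camera calls.

### The job

Hang the grey door back on the control enclosure: take it out of the timber rest, hold it swung open and lower both hinge knuckles together onto the two hinge pins until it is fully home, then swing it shut against its buffers and let go. The hinge strip was screwed on by eye in its slots, so see and feel your way onto the pins: do not force, jam or drop the door on the hinges or bang it shut, and leave the tools and parts lying about where they are.

Things in the scene. Friction and masses are not known exactly. Their poses are not given: they have to be found in the camera images.
- enclosure: Light grey sheet-steel control enclosure bolted to the bench, 110 mm deep (x), 180 wide (y), 200 tall. Origin: centre of its underside; x points into it from the open front (at x = -55 mm), y to its left, z up. Two rubber buffers 9 mm high on the front at y = -74, z = 36 and 170 mm stop the shut door. Its hinges are on the left, +y, side.
- canopy (a point): Middle of the front edge of the drip canopy (enclosure frame -69, -15, 197 mm): a lip all along the enclosure's top front from y = -90 to +60 mm, 14 mm deep, underside z = 193 mm, 6 mm above the shut door's top. So the door can be put on only while swung open by more than about 30 degrees.
- seat_low (a point): Nominal lower hinge seat, enclosure frame -70, 101.5, 48 mm: top of a fixed knuckle of 19 mm diameter on the hinge strip. A brass pin points up from it, 10 mm diameter, 24 mm long, its end rounded with a 2.5 mm radius, flat for 5 mm. The strip is screwed tight in slots on packing washers: true seat and pin are up to 5.5 mm off in enclosure x, 3.5 mm in y (height true); see or feel where.
- seat_high (a point): Nominal upper hinge seat, 88 mm above seat_low, with the same pin (tips 24 mm above the seats). Both pins are upright and exactly one above the other, so the upper one is off by the same amount as the lower; the strip is rigid. Axes of both points as the enclosure's.
- latch_post (a point): Where door_latch comes when the door is shut: enclosure frame -70, -83.5, 104.5 mm.
- door: Grey steel door, 0.35 to 0.65 kg: panel 162 wide, 165 tall, 12 mm thick. Origin on its knuckle axis level with its lower edge; z up; panel along -y from 23 to 185 mm, centred on the axis in x; outer face (yellow triangle, 5 mm proud lock) to -x. Hung, its origin is 22 mm above the bench; shut, its axes are parallel to the enclosure's; opening turns it clockwise seen from above.
- knuckle_low (a point): Centre of the lower mouth of the door's lower knuckle, door frame 0, 0, 26 mm: an open steel tube, 20 mm outer, 11.6 mm inner diameter, 22 mm tall.
- knuckle_high (a point): The same for the upper knuckle, door frame 0, 0, 114 mm. With the door lifted 26 to 46 mm above its hung height the knuckles pass sideways over the pin tips, the lower one beneath the upper fixed knuckle (18 mm tall, below seat_high); lifted higher, the lower knuckle would run into the upper hinge.
- door_grip (a point): Top edge of the door above its centre of mass, door frame 0, -100, 165 mm: pinch the 12 mm thick panel here from above.
- door_latch (a point): Middle of the door's free edge: door frame 0, -185, 82.5 mm.
- vice_top (a point): Point over the middle of the blue bench vice, at the height of its top, 138 mm above the bench: the vice with its handle takes up 210 mm (x) by 112 mm (y) round it, between the rest and the front of the enclosure; do not run the door into it.
- door_rest: Light timber rest fixed to the bench, 130 x 80 x 36 mm, with a 17 mm wide, 23 mm deep groove along its x axis; the door stands upright in it on the groove's floor (13 mm above the bench), hinge edge to the rest's +x, away from the robot. Origin: centre of its underside.
- combination_pliers: Red-handled combination pliers, 172 x 55 x 13 mm, lying at the front right; not part of the job, leave it lying. Origin at the centre of its underside.
- adjustable_spanner: Bare steel adjustable spanner, 175 x 44 x 10 mm, lying on the right; not part of the job, leave it lying. Origin at the centre of its underside.
- hex_nut_m20: Large steel nut, 30 x 34 x 16 mm, on the right; not part of the job, leave it lying. Origin at the centre of its underside.
- tungsten_box: Flat clear box of electrodes, 80 x 48 x 9 mm, on the left; not part of the job, leave it lying. Origin at the centre of its underside.
- clamp: Blue G-clamp, 135 x 102 x 18 mm, lying front left; not part of the job, leave it lying. Origin at the centre of its underside.

How it is judged:
By the outcome, as a careful person would: the job done as asked, in the order asked, and still so for the second after the job is handed in, with the robot touching nothing.
It also fails if it takes over 72 s, if anything falls off the work surface, if the arm or the gripper's body presses on something with over 40 N, if the wrist force passes 120 N, or if a joint passes its speed limit or range.

## Working session

There is one attempt and no reset: what is moved stays moved. The work goes in short steps, Python scripts to look and compute and a tool call to move; the robot and the scene stay as the last step left them, time stands still between calls to the robot, and variables do not carry over. Pictures are saved under pics/ and viewed, at most 10 in all, crops included, and the job is handed in when it is done.

Besides the shell and the picture viewer there is one more tool, called after ">>>" as name(argument=value, ...), one argument or row to a line, values as JSON. arm_command: Moves the arm, as the interface text tells. Its arguments: {"type":"object","properties":{"series":{"type":"array","items":{"type":"array"}},"jaw":{"type":"number"}},"required":["series"]}

```bash
mkdir -p pics
cat > h.py <<'E'
import numpy as np, cv2
from rig import arm
from scipy.spatial.transform import Rotation as R
def snap(n,f):
    o=arm.get_obs(); im=arm.camera(n); cv2.imwrite(f'pics/{f}.png',im[:,:,::-1]); return o,im
def cam(n,o=None):
    c=arm.camera_info(n); f=240/np.tan(np.radians(c['fov_y'])/2)
    if 'view' in c: T=np.linalg.inv(np.array(c['view']))
    else:
        W=np.eye(4); W[:3,:3]=R.from_euler('xyz',o['tcp_rot']).as_matrix(); W[:3,3]=o['ee_pos']; T=W@np.array(c['hand_eye'])
    return f,c['cx'],c['cy'],T
def ray(C,u,v):
    f,cx,cy,T=C; d=T[:3,:3]@np.array([(u-cx)/f,(v-cy)/f,1]); return T[:3,3],d/np.linalg.norm(d)
def onz(C,u,v,z):
    p,d=ray(C,u,v); return p+d*(z-p[2])/d[2]
def proj(C,P):
    f,cx,cy,T=C; q=T[:3,:3].T@(np.array(P,float)-T[:3,3]); return np.array([cx+f*q[0]/q[2],cy+f*q[1]/q[2]])
def two(C1,a,C2,b):
    p,d=ray(C1,*a);q,e=ray(C2,*b); s=np.linalg.lstsq(np.c_[d,-e],q-p,rcond=None)[0]
    A=p+d*s[0];B=q+e*s[1]; return (A+B)/2,np.linalg.norm(A-B)
E
python3 - <<'E'
from h import *
for n in ['scene','side','wrist']:
    o,im=snap(n,n+'0'); C=cam(n,o); print(n,C[0],C[1],C[2],C[3].round(3).tolist())
o=arm.get_obs();print(o)
E
```

```text
scene 542.3698938807498 321.08569893889154 241.30694087434898 [[0.738, 0.593, -0.321, 910.241], [0.674, -0.644, 0.362, -476.237], [0.008, -0.484, -0.875, 1194.087], [0.0, 0.0, 0.0, 1.0]]
side 493.0001123307111 332.6520953226081 238.2482257515588 [[-0.969, -0.192, 0.154, 298.166], [-0.246, 0.775, -0.582, 711.346], [-0.007, -0.602, -0.799, 1178.952], [0.0, 0.0, 0.0, 1.0]]
wrist 336.72102802646 317.5612357411824 235.36886006640668 [[1.0, 0.001, -0.001, 649.857], [0.001, -0.947, -0.321, 81.829], [-0.002, 0.321, -0.947, 373.977], [0.0, 0.0, 0.0, 1.0]]
{'time': 0.15, 'joint_pos': array([-1.74082624e-01,  2.45652330e-01,  1.55870451e+00, -1.46340328e-05,
        1.33871662e+00, -1.74118300e-01]), 'joint_velocities': array([-4.41022287e-05, -2.01685488e-03, -5.39064686e-03, -9.08332701e-05,
       -1.35961924e-03, -1.14060014e-03]), 'tau': array([ 3.57137314e-04, -4.29984105e+01, -3.26552796e+01, -1.40693478e-04,
        3.52074814e-03,  1.27692519e-05]), 'ee_pos': array([6.49582044e+02, 8.70320356e-02, 2.30450166e+02]), 'tcp_rot': array([-3.14013177e+00, -2.42513798e-04,  1.57083520e+00]), 'ft_force': array([ 0.09131519, -0.62807212,  0.03061957]), 'wrist_torque': array([-0.01272878, -0.00724485, -0.00701779]), 'finger_force': 0.0, 'gripper_width': 1.0035823965071733}
```

View pics/scene0.png

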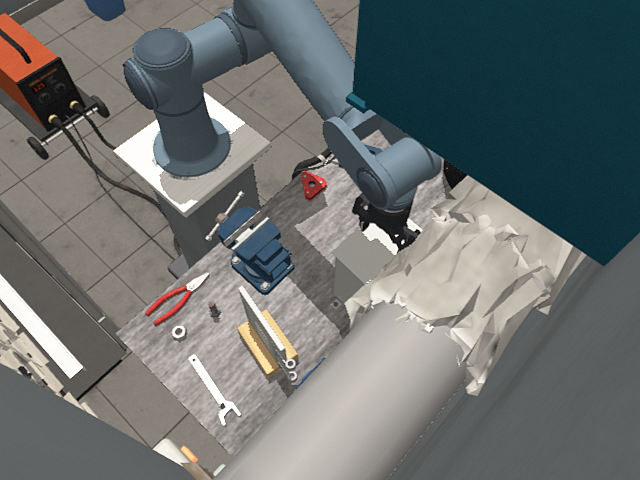

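View pics/side0.png

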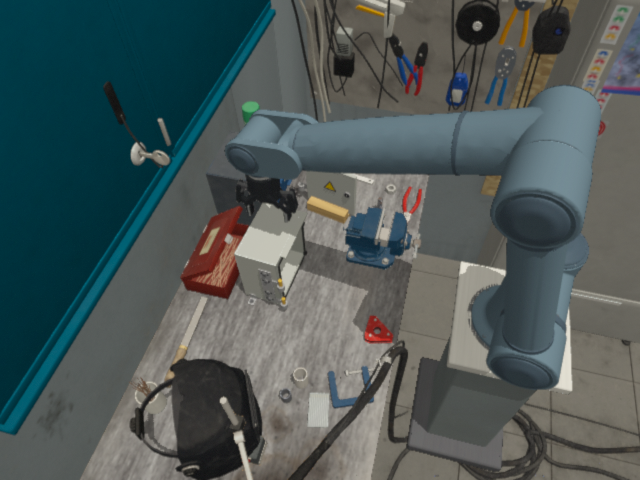

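Run:
```python
from h import *
s=cv2.imread('pics/scene0.png');d=cv2.imread('pics/side0.png')
z=lambda c:cv2.resize(c,None,fx=4,fy=4,interpolation=cv2.INTER_CUBIC)
cv2.imwrite('pics/m1.png',np.hstack([z(s[265:405,222:322]),z(d[190:330,225:325])]))
S=cam('scene');D=cam('side')
for n,C,p,h in [('door free top',S,(242,289),178),('door hinge top',S,(285,351),178),('knuckle',S,(291,364),162),('rest a',S,(252,312),36),
 ('vice',S,(262,255),138),('pin hi',D,(281,283),160),('pin lo',D,(281,302),72),('enc front top corner left',D,(276,260),200),('enc front top right',D,(305,215),200)]:
    print(n,onz(C,*p,h).round(0))
```

```text
door free top [ 494. -247.  178.]
door hinge top [ 649. -281.  178.]
knuckle [ 671. -289.  162.]
rest a [ 494. -239.   36.]
vice [ 451. -152.  138.]
pin hi [582. 131. 160.]
pin lo [589. 136.  72.]
enc front top corner left [603.  95. 200.]
enc front top right [574. -57. 200.]
```

View pics/m1.png

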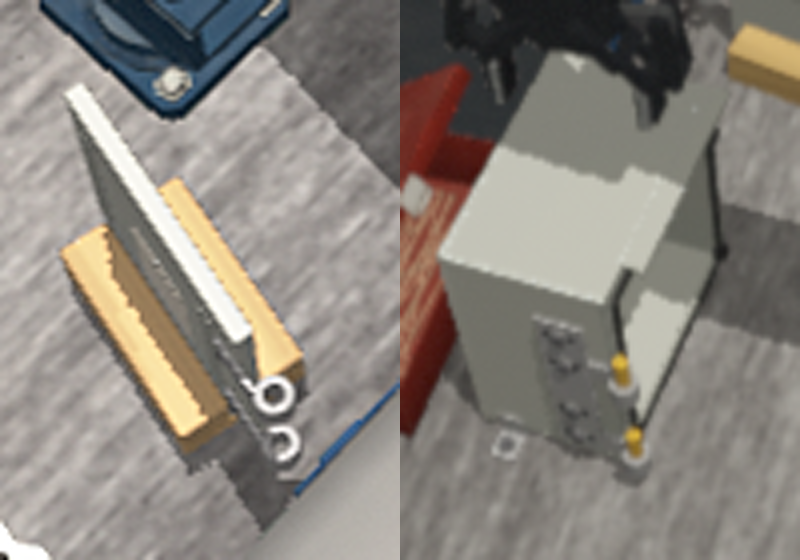

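View pics/wrist0.png

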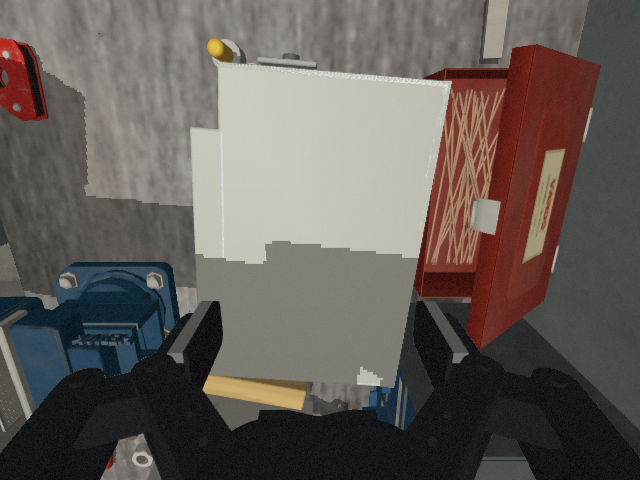

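Run:
```python
from h import *
o=arm.get_obs();S=cam('scene');D=cam('side');W=cam('wrist',o)
f=lambda n,p:print(n,np.round(p,1))
a=onz(S,241.3,287.5,178);b=onz(S,283.5,348.7,178)
f('free',a);f('hinge end',b);print(np.linalg.norm(b-a),'len should be 162')
k=onz(S,290.3,363.8,149);f('knuck hi',k);f('knuck lo',onz(S,292.8,375.8,61)); print(np.linalg.norm((k-a)[:2]),'185')
for n,p in dict(FL=(219,63),BL=(449,82),BR=(405,385),lipL=(192,128)).items(): f('enc '+n,onz(W,*p,200))
f('pin hi wrist',onz(W,213,45,160));
f('pin hi side',onz(D,279.5,280,160));f('pin lo side',onz(D,283.5,298,72))
f('magnet',onz(D,378,330,5));f('clamp',[onz(D,*p,5) for p in((332,375),(335,405),(372,400))])
f('vice pts',[onz(W,64,265,15),onz(W,170,265,15)]);
```

```text
free [ 490.2 -245.8  178. ]
hinge end [ 643.7 -279.7  178. ]
157.1135921671444 len should be 162
knuck hi [ 667.1 -286.8  149. ]
knuck lo [ 668.3 -285.8   61. ]
181.57784774691785 185
enc FL [603.8 107.5 200. ]
enc BL [711.8  99.5 200. ]
enc BR [706.  -78.5 200. ]
enc lipL [587.8  78.7 200. ]
pin hi wrist [590.6 122.6 160. ]
pin hi side [588.7 123.9 160. ]
pin lo side [586.9 122.7  72. ]
magnet [335.4 118.8   5. ]
clamp [[421.8 266.    5. ]
 [396.7 335.8   5. ]
 [313.9 302.7   5. ]]
vice pts [[354.9 -76.5  15. ]
 [478.2 -76.3  15. ]]
```

>>> arm_command(
  series=[
    [[-33,-10,-3],[0,0,0]],
    [[-33,-10,-3],[0,0,0]],
    [[-33,-10,-3],[0,0,0]],
    [[-33,-10,-3],[0,0,0]],
    [[-33,-10,0],[0,0,0]],
    [[-33,-10,0],[0,0,0]],
    [[-33,-10,0],[0,0,0]],
    [[-33,-9,0],[0,0,0]],
    [[0,0,0],[0,0,10.3]],
    [[0,0,0],[0,0,10.3]],
    [[0,0,0],[0,0,10.3]],
    [[0,0,0],[0,0,10.3]],
    [[0,0,0],[0,0,10.3]],
    [[0,0,0],[0,0,10.3]],
    [[0,0,0],[0,0,10.3]],
    [[0,0,0],[0,0,10.3]],
    [[0,0,0],[0,0,10.3]],
    [[0,0,0],[0,0,10.3]],
  ],
  jaw=60,
)

```text
time: 2.4
ee_pos: [570.8, -263.9, 242.8]
tcp_rot: [-3.141, 0.001, -0.233]
ft_force: [0.3, 0.1, 0.8]
gripper_width: 0.703
finger_force: 0.0
```

Run:
```python
from h import *
o,im=snap('wrist','w1'); print(o['ee_pos'].round(1),np.degrees(o['tcp_rot']).round(1),o['ft_force'].round(1))
C=cam('wrist',o)
for P in [(490,-246,178),(646,-280,178),(667,-287,149)]: print(proj(C,P).round(0))
```

```text
[ 570.8 -263.9  242.8] [-180.     0.   -13.3] [0.3 0.1 0.8]
[318. 356.]
[314. 132.]
[317.  95.]
```

View pics/w1.png

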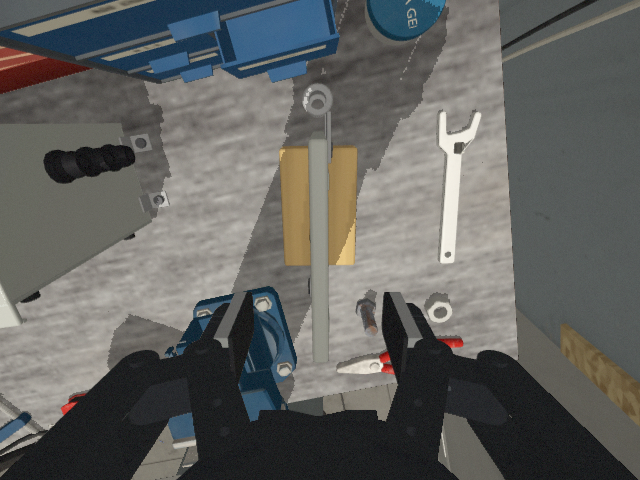

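Run:
```python
from h import *
o=arm.get_obs();C=cam('wrist',o)
a=onz(C,320.5,362,178);b=onz(C,318.5,138.5,178);k=onz(C,317.5,99,149)
print(a,b,k,np.linalg.norm(b-a),np.linalg.norm((k-a)[:2]))
M=R.from_euler('xyz',o['tcp_rot']).as_matrix()
for p in (a,b,k): print((M.T@(p-o['ee_pos'])).round(1))
```

```text
[ 484.60741686 -246.27255331  178.        ] [ 641.62783435 -282.2451887   178.        ] [ 664.64147343 -287.15216513  149.        ] 161.08830499530546 184.61691198027896
[-87.9   3.1  64.9]
[73.2  1.3 64.8]
[96.8  0.7 93.8]
```

>>> arm_command(
  series=[
    [[-3.3,2.1,16],[0,0,-0.7]],
    [[0,0,20],[0,0,0]],
    [[0,0,20],[0,0,0]],
    [[0,0,20],[0,0,0]],
    [[0,0,14],[0,0,0]],
    [[0,0,6],[0,0,0]],
    [[0,0,0],[0,0,0]],
    [[0,0,0],[0,0,0]],
  ],
)

```text
time: 3.45
ee_pos: [567.8, -265.6, 148.2]
tcp_rot: [3.141, -0.002, -0.215]
ft_force: [0.6, -0.5, -0.0]
gripper_width: 0.703
finger_force: 0.0
```

>>> arm_command(
  series=[
    [[0,0,0],[0,0,0]],
    [[0,0,0],[0,0,0]],
    [[0,0,0],[0,0,0]],
    [[0,0,0],[0,0,0]],
    [[0,0,0],[0,0,0]],
    [[0,0,0],[0,0,0]],
  ],
  jaw=0,
)

```text
time: 4.2
ee_pos: [567.6, -265.5, 147.7]
tcp_rot: [3.141, -0.001, -0.215]
ft_force: [1.5, 0.2, 2.5]
gripper_width: 0.128
finger_force: 59.4
```

>>> arm_command(
  series=[
    [[0,0,-5],[0,0,0]],
    [[0,0,-15],[0,0,0]],
    [[0,0,-20],[0,0,0]],
    [[0,0,-20],[0,0,0]],
    [[0,0,-20],[0,0,0]],
    [[0,0,-20],[0,0,0]],
    [[0,0,-20],[0,0,0]],
    [[0,0,-20],[0,0,0]],
    [[0,0,-15],[0,0,0]],
    [[0,0,-5],[0,0,0]],
    [[0,0,0],[0,0,-2.3]],
    [[0,0,0],[0,0,-4]],
    [[0,0,0],[0,0,-4]],
    [[0,0,0],[0,0,-2]],
    [[-10,0,0],[0,0,0]],
    [[-25,0,0],[0,0,0]],
    [[-35,0,0],[0,0,0]],
    [[-35,-5,0],[0,0,0]],
    [[-25,-15,0],[0,0,0]],
    [[-8,-25,0],[0,0,0]],
  ],
)

```text
time: 6.7
ee_pos: [427.5, -220.1, 307.2]
tcp_rot: [3.141, 0.0, -0.003]
ft_force: [0.0, 0.1, -5.3]
gripper_width: 0.132
finger_force: 58.7
```

>>> arm_command(
  series=[
    [[0,-30,0],[0,0,0]],
    [[0,-35,0],[0,0,0]],
    [[0,-40,0],[0,0,0]],
    [[0,-40,0],[0,0,0]],
    [[0,-40,0],[0,0,0]],
    [[0,-40,0],[0,0,0]],
    [[0,-40,0],[0,0,0]],
    [[5,-40,0],[0,0,0]],
    [[10,-35,0],[0,0,0]],
    [[15,-25,0],[0,0,0]],
    [[15,-15,0],[0,0,0]],
    [[10,-6,0],[0,0,0]],
    [[5,-2,0],[0,0,0]],
    [[0,0,0],[0,0,0]],
    [[0,0,0],[0,0,0]],
  ],
)

```text
time: 8.57
ee_pos: [489.0, 167.2, 307.3]
tcp_rot: [3.141, 0.0, -0.001]
ft_force: [-0.2, -0.5, -4.8]
gripper_width: 0.132
finger_force: 58.8
```

Run:
```python
from h import *
o,im=snap('wrist','w2'); print(o['ee_pos'].round(1),np.degrees(o['tcp_rot']).round(1),o['ft_force'].round(1))
C=cam('wrist',o)
e=o['ee_pos']; dz=e[2]-147.7+13
for n,P in dict(khi=(e[0]+100,e[1],dz+136),pin=(589.5,123,160),pinlo=(588,123,72)).items(): print(n,proj(C,P).round(0))
```

```text
[489.  167.2 307.3] [180.   0.  -0.] [-0.2 -0.5 -4.8]
khi [315.  74.]
pin [372.  98.]
pinlo [359. 105.]
```

View pics/w2.png

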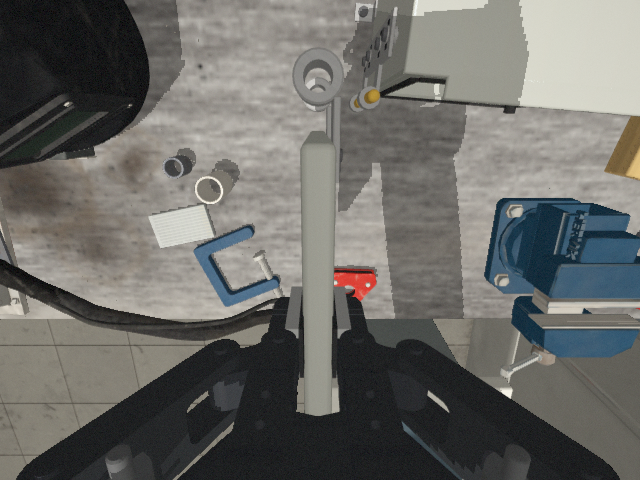

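>>> arm_command(
  series=[
    [[0,0,10],[0,0,0]],
    [[0,0,20],[0,0,0]],
    [[0,0,20],[0,0,0]],
    [[0,0,20],[0,0,0]],
    [[0,0,20],[0,0,0]],
    [[0,0,15],[0,0,0]],
    [[0,0,8],[0,0,0]],
    [[0,0,4],[0,0,0]],
    [[0,0,0],[0,0,0]],
    [[0,0,0],[0,0,0]],
  ],
)

```text
time: 9.88
ee_pos: [489.8, 167.8, 191.1]
tcp_rot: [-3.141, -0.001, -0.0]
ft_force: [0.6, -0.7, -5.8]
gripper_width: 0.127
finger_force: 58.8
```

```bash
cat > m.py <<'E'
from h import *
import sys
o,im=snap('wrist',sys.argv[1]); C=cam('wrist',o); e=o['ee_pos']; dz=e[2]-147.7+13
print(e.round(1),np.degrees(o['tcp_rot']).round(1),o['ft_force'].round(1),'door z',dz.round(1))
hsv=cv2.cvtColor(im,cv2.COLOR_RGB2HSV)
m=cv2.inRange(hsv,(14,120,90),(32,255,255)); m[200:]=0
n,l,s,c=cv2.connectedComponentsWithStats(m)
for i in range(1,n):
    if s[i,4]>30: print('yellow',s[i],c[i].round(1))
q=proj(C,(e[0]+100,e[1],dz+136)); print('knuckle expected',q,'pin exp',proj(C,(590,123,160)),'rad px',10*C[0]/(C[3][2,3]-dz-136))
g=cv2.cvtColor(im,cv2.COLOR_RGB2GRAY)
x,y=q.astype(int); y0=max(0,y-70)
cv2.imwrite('pics/'+sys.argv[1]+'c.png',cv2.resize(im[y0:y0+150,x-100:x+100,::-1],None,fx=4,fy=4,interpolation=cv2.INTER_CUBIC)); print('crop origin',x-100,y0)
E
python3 m.py w3
```

```text
[489.8 167.8 191.1] [-1.8e+02 -1.0e-01 -0.0e+00] [ 0.6 -0.7 -5.8] door z 56.4
yellow [393  69  31  25 553] [408.3  81.3]
yellow [370  88  14  15 137] [375.9  96. ]
knuckle expected [315.5456347   73.76420081] pin exp [410.09363949  82.68368635] rad px 23.63199304055224
crop origin 215 3
```

View pics/w3c.png

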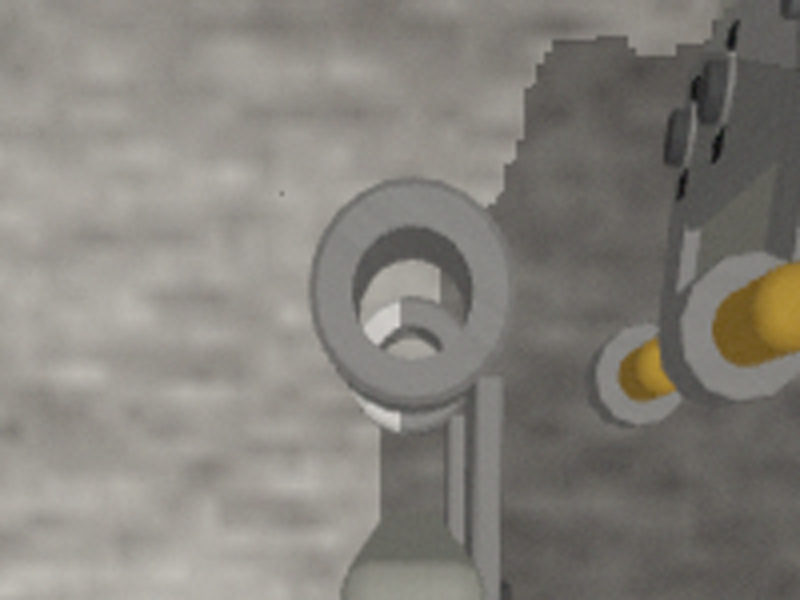

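Run:
```python
from h import *
o=arm.get_obs();C=cam('wrist',o)
k=onz(C,317.8,75.4,192.4);k2=onz(C,317.8,(75.4),187.4);p=onz(C,413.4,79.8,157.5)
print(k,k2,p,p-k)
# lower: knuckle low mouth upper rim through bore; pin lo seat
print('pinlo seat',onz(C,215+637/4,3+375/4,48),'pinhi seat',onz(C,215+752/4,3+327/4,136))
```

```text
[589.20797223 166.8893497  192.4       ] [589.80433481 166.88525466 187.4       ] [591.49196114 120.88742125 157.5       ] [  2.28398891 -46.00192845 -34.9       ]
pinlo seat [591.14481025 122.19188005  48.        ] pinhi seat [591.37562608 120.70255819 136.        ]
```

>>> arm_command(
  series=[
    [[0.3,5,0],[0,0,0]],
    [[0.4,8,0],[0,0,0]],
    [[0.4,8,0],[0,0,0]],
    [[0.4,8,0],[0,0,0]],
    [[0.4,8,0],[0,0,0]],
    [[0.4,6,0],[0,0,0]],
    [[0,3,0],[0,0,0]],
    [[0,0,0],[0,0,0]],
    [[0,0,0],[0,0,0]],
  ],
)

```text
time: 11.05
ee_pos: [491.6, 121.9, 190.3]
tcp_rot: [-3.141, 0.0, 0.0]
ft_force: [0.0, 1.2, -5.2]
gripper_width: 0.133
finger_force: 58.8
```

```bash
python3 m.py w4; python3 -c "
import cv2
c=cv2.imread('pics/w4.png')[30:130,260:380]
cv2.imwrite('pics/w4d.png',cv2.resize(c,None,fx=6,fy=6,interpolation=cv2.INTER_CUBIC))"
```

```text
[491.6 121.9 190.3] [-180.    0.    0.] [ 0.   1.2 -5.2] door z 55.6
yellow [307  73  20  19 317] [316.7  82.2]
knuckle expected [315.600748    73.71362385] pin exp [313.55124211  86.40141917] rad px 23.651863638442777
crop origin 215 3
```

View pics/w4d.png

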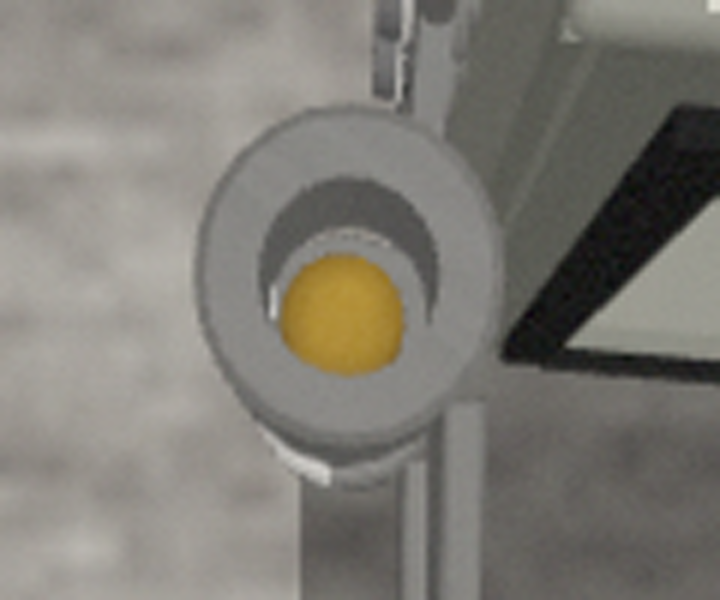

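Run:
```python
from h import *
o=arm.get_obs();C=cam('wrist',o); print(o['ee_pos'],o['ft_force'])
k=onz(C,318.2,75.3,191.6);p=onz(C,316.9,82.5,157.5)
print(k,p,p-k)
# predicted top silhouettes in px for candidate pin: shoulder circle z157.5 r5
for dx in(-1,0,1,2):
    c=[proj(C,(k[0]+dx+5*np.cos(t),k[1]+.5+5*np.sin(t),157.5)) for t in np.linspace(0,6.28,60)]; c=np.array(c); print(dx,c.min(0),c.max(0))
```

```text
[491.59740898 121.87504407 190.29041653] [-0.34229284 -0.77078644 -5.16123606]
[591.04311811 120.88051993 191.6       ] [591.92840737 121.43250246 157.5       ] [  0.88528926   0.55198254 -34.1       ]
-1 [306.62383386  75.35855017] [327.38541706  97.96399944]
0 [306.60471452  73.0468106 ] [327.40741931  95.74193095]
1 [306.58551928  70.7258008 ] [327.42950889  93.51112686]
2 [306.5662477   68.39546488] [327.45168632  91.27153555]
```

>>> arm_command(
  series=[
    [[0.6,-0.5,2],[0,0,0]],
    [[0,0,2],[0,0,0]],
    [[0,0,2],[0,0,0]],
    [[0,0,1],[0,0,0]],
    [[0,0,1],[0,0,0]],
    [[0,0,1],[0,0,0]],
    [[0,0,0.5],[0,0,0]],
    [[0,0,0.5],[0,0,0]],
    [[0,0,0.5],[0,0,0]],
    [[0,0,0],[0,0,0]],
  ],
)

```text
time: 12.35
ee_pos: [492.2, 122.2, 179.7]
tcp_rot: [-3.142, 0.0, -0.0]
ft_force: [0.4, -0.2, -5.1]
gripper_width: 0.133
finger_force: 58.8
```

```bash
python3 -c "
from h import *
o=arm.get_obs();print(o['ee_pos'].round(2),o['ft_force'].round(2),o['wrist_torque'].round(2))"
```

```text
[492.2  122.21 179.74] [ 0.37 -0.17 -5.11] [ 0.01 -0.01  0.02]
```

>>> arm_command(
  series=[
    [[0,0,0.5],[0,0,0]],
    [[0,0,0.5],[0,0,0]],
    [[0,0,0.5],[0,0,0]],
    [[0,0,0.5],[0,0,0]],
    [[0,0,0.5],[0,0,0]],
    [[0,0,0],[0,0,0]],
  ],
)

```text
time: 13.1
ee_pos: [492.2, 122.2, 177.2]
tcp_rot: [3.142, 0.0, 0.0]
ft_force: [0.2, -0.2, -5.3]
gripper_width: 0.131
finger_force: 58.8
```

```bash
python3 -c "
from h import *
o=arm.get_obs();print(o['ee_pos'].round(2),o['ft_force'].round(2),o['wrist_torque'].round(2))"
```

```text
[492.21 122.2  177.24] [ 0.17 -0.24 -5.34] [ 0.03 -0.   -0.01]
```

>>> arm_command(
  series=[
    [[0,0,0.5],[0,0,0]],
    [[0,0,0.5],[0,0,0]],
    [[0,0,0.7],[0,0,0]],
    [[0,0,0.7],[0,0,0]],
    [[0,0,0.7],[0,0,0]],
    [[0,0,0.7],[0,0,0]],
    [[0,0,0.7],[0,0,0]],
    [[0,0,0],[0,0,0]],
  ],
)

```text
time: 14.1
ee_pos: [492.2, 122.2, 172.7]
tcp_rot: [3.142, 0.0, 0.0]
ft_force: [-0.2, 0.5, -5.1]
gripper_width: 0.131
finger_force: 58.8
```

```bash
python3 m.py w5|head -3; python3 -c "
from h import *
o=arm.get_obs();print(o['ee_pos'].round(2),o['ft_force'].round(2),o['wrist_torque'].round(2))"
```

```text
[492.2 122.2 172.7] [180.   0.   0.] [-0.2  0.5 -5.1] door z 38.0
yellow [306  68  23  24 438] [317.2  79.9]
knuckle expected [315.54734351  73.7093719 ] pin exp [313.81027192  83.74016525] rad px 23.653953333863672
[492.2  122.22 172.75] [-0.33 -0.29 -5.57] [-0.05 -0.03 -0.01]
```

>>> arm_command(
  series=[
    [[0,0,0.8],[0,0,0]],
    [[0,0,0.8],[0,0,0]],
    [[0,0,0.8],[0,0,0]],
    [[0,0,0.8],[0,0,0]],
    [[0,0,0.8],[0,0,0]],
    [[0,0,0.8],[0,0,0]],
    [[0,0,0.8],[0,0,0]],
    [[0,0,0],[0,0,0]],
  ],
)

```text
time: 15.15
ee_pos: [492.2, 122.2, 167.1]
tcp_rot: [3.142, 0.0, -0.0]
ft_force: [0.8, 0.1, -5.9]
gripper_width: 0.13
finger_force: 58.8
```

>>> arm_command(
  series=[
    [[0,0,0.8],[0,0,0]],
    [[0,0,0.8],[0,0,0]],
    [[0,0,0.8],[0,0,0]],
    [[0,0,0.8],[0,0,0]],
    [[0,0,0.8],[0,0,0]],
    [[0,0,0.8],[0,0,0]],
    [[0,0,0.8],[0,0,0]],
    [[0,0,0],[0,0,0]],
  ],
)

```text
time: 16.15
ee_pos: [492.2, 122.2, 161.5]
tcp_rot: [3.142, 0.0, -0.0]
ft_force: [-0.1, 0.8, -5.1]
gripper_width: 0.131
finger_force: 58.8
```

```bash
python3 -c "
from h import *
o=arm.get_obs();print(o['ee_pos'].round(2),o['ft_force'].round(2),o['wrist_torque'].round(2))"
```

```text
[492.16 122.19 161.5 ] [-0.08  0.76 -5.1 ] [-0.02  0.01  0.02]
```

>>> arm_command(
  series=[
    [[0,0,0.5],[0,0,0]],
    [[0,0,0.5],[0,0,0]],
    [[0,0,0.5],[0,0,0]],
    [[0,0,0.5],[0,0,0]],
    [[0,0,0.5],[0,0,0]],
    [[0,0,0.5],[0,0,0]],
    [[0,0,0.5],[0,0,0]],
    [[0,0,0],[0,0,0]],
  ],
)

```text
time: 17.15
ee_pos: [492.2, 122.2, 158.0]
tcp_rot: [-3.142, 0.0, -0.0]
ft_force: [-0.3, 0.1, -5.5]
gripper_width: 0.13
finger_force: 58.8
```

>>> arm_command(
  series=[
    [[0,0,0.3],[0,0,0]],
    [[0,0,0.3],[0,0,0]],
    [[0,0,0.3],[0,0,0]],
    [[0,0,0.2],[0,0,0]],
    [[0,0,0],[0,0,0]],
  ],
)

```text
time: 17.77
ee_pos: [492.2, 122.2, 157.0]
tcp_rot: [3.142, 0.0, -0.0]
ft_force: [0.4, -0.0, -5.4]
gripper_width: 0.132
finger_force: 58.8
```

>>> arm_command(
  series=[
    [[0,0,0.2],[0,0,0]],
    [[0,0,0.2],[0,0,0]],
    [[0,0,0.2],[0,0,0]],
    [[0,0,0],[0,0,0]],
  ],
)

```text
time: 18.27
ee_pos: [492.3, 122.2, 156.6]
tcp_rot: [3.142, -0.0, 0.0]
ft_force: [0.5, 0.5, -4.0]
gripper_width: 0.128
finger_force: 59.1
```

>>> arm_command(
  series=[
    [[0,0,0.2],[0,0,0]],
    [[0,0,0.2],[0,0,0]],
    [[0,0,0],[0,0,0]],
  ],
)

```text
time: 18.65
ee_pos: [492.4, 122.2, 156.4]
tcp_rot: [-3.142, -0.0, 0.0]
ft_force: [-1.3, -0.2, -0.7]
gripper_width: 0.127
finger_force: 59.5
```

>>> arm_command(
  series=[
    [[0.0,1.7,0],[0,0,-1]],
    [[0.1,3.5,0],[0,0,-2]],
    [[0.1,5.2,0],[0,0,-3]],
    [[0.1,5.2,0],[0,0,-3]],
    [[0.1,3.5,0],[0,0,-2]],
    [[0.0,1.7,0],[0,0,-1]],
    [[0,0,0],[0,0,0]],
  ],
)

```text
time: 19.52
ee_pos: [494.7, 101.6, 156.2]
tcp_rot: [-3.141, -0.001, 0.209]
ft_force: [-0.2, 0.8, -1.3]
gripper_width: 0.131
finger_force: 59.4
```

```bash
cat > s.py <<'E'
from h import *
o=arm.get_obs();y=o['tcp_rot'][2];v=np.array([99.5*np.cos(y)+1*np.sin(y),99.5*np.sin(y)-1*np.cos(y)])
print(o['time'],o['ee_pos'].round(2),np.degrees(o['tcp_rot']).round(2),o['ft_force'].round(2),o['wrist_torque'].round(2),'pivot',(o['ee_pos'][:2]+v).round(2),o['gripper_width'],o['finger_force'])
E
python3 s.py
```

```text
19.525 [494.66 101.59 156.18] [-1.7999e+02 -5.0000e-02  1.1990e+01] [-0.2   0.8  -1.25] [ 0.26 -0.21  0.09] pivot [592.2  121.28] 0.1309986380111049 59.42157983779907
```

>>> arm_command(
  series=[
    [[0.0,1.7,0],[0,0,-1]],
    [[0.1,3.5,0],[0,0,-2]],
    [[0.1,5.2,0],[0,0,-3]],
    [[0.1,5.2,0],[0,0,-3]],
    [[0.1,5.2,0],[0,0,-3]],
    [[0.1,5.2,0],[0,0,-3]],
    [[0.1,5.2,0],[0,0,-3]],
    [[0.1,5.2,0],[0,0,-3]],
    [[0.1,5.2,0],[0,0,-3]],
    [[0.1,5.2,0],[0,0,-3]],
    [[0.0,3.5,0],[0,0,-2]],
    [[0.0,1.7,0],[0,0,-1]],
    [[0,0,0],[0,0,0]],
    [[0,0,0],[0,0,0]],
  ],
)

```text
time: 21.28
ee_pos: [517.5, 55.6, 156.1]
tcp_rot: [3.141, -0.0, 0.733]
ft_force: [-1.5, -0.8, 0.7]
gripper_width: 0.132
finger_force: 59.7
```

```bash
python3 s.py; python3 -c "
from h import *
snap('side','d1');snap('scene','s1')
d=cv2.imread('pics/d1.png')[170:320,180:380]
cv2.imwrite('pics/d1c.png',cv2.resize(d,None,fx=4,fy=4,interpolation=cv2.INTER_CUBIC))"
```

```text
21.275 [517.46  55.57 156.11] [179.99  -0.    41.99] [-1.5  -0.85  0.71] [ 0.27 -0.02  0.07] pivot [592.08 121.4 ] 0.13167503691588692 59.65506613254547
```

View pics/d1c.png

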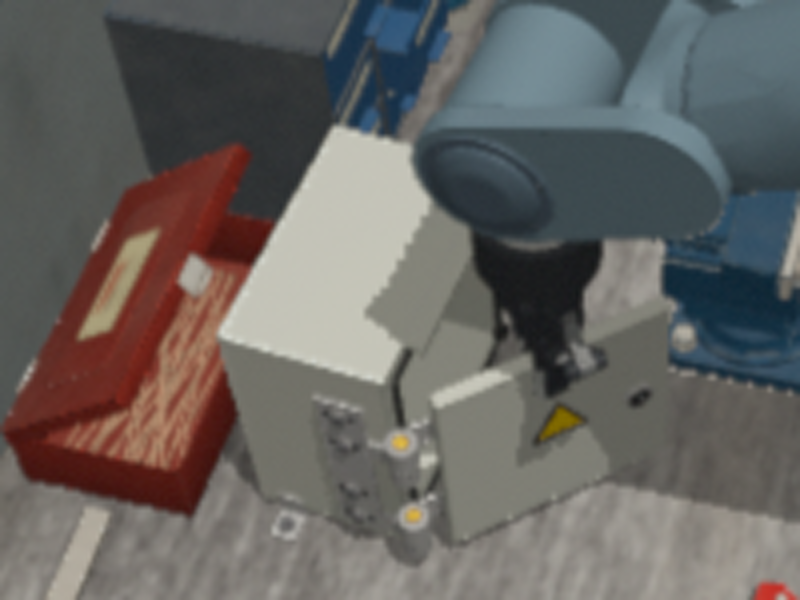

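>>> arm_command(
  series=[
    [[0,0,0],[0,0,0]],
    [[0,0,0],[0,0,0]],
    [[0,0,0],[0,0,0]],
    [[0,0,0],[0,0,0]],
    [[0,0,-5],[0,0,0]],
    [[0,0,-15],[0,0,0]],
    [[0,0,-20],[0,0,0]],
    [[0,0,-15],[0,0,0]],
    [[0,0,0],[0,0,0]],
  ],
  jaw=34,
)

```text
time: 22.5
ee_pos: [518.5, 55.5, 213.0]
tcp_rot: [3.139, -0.003, 0.733]
ft_force: [-0.3, -0.0, 0.4]
gripper_width: 0.398
finger_force: 0.0
```

>>> arm_command(
  series=[
    [[0,-10,0],[0,0,0]],
    [[-10,-13,0],[0,0,0]],
    [[-10,-13,0],[0,0,0]],
    [[-10,0,0],[0,0,0]],
    [[0,0,0],[0,0,0]],
    [[0,0,15],[0,0,0]],
    [[0,0,20],[0,0,0]],
    [[0,0,16],[0,0,0]],
    [[0,0,10],[0,0,0]],
    [[0,0,0],[0,0,0]],
  ],
  jaw=0,
)

```text
time: 23.75
ee_pos: [470.6, 62.3, 149.0]
tcp_rot: [-3.14, 0.001, 0.733]
ft_force: [0.8, -0.2, 0.4]
gripper_width: -0.001
finger_force: 0.0
```

```bash
python3 s.py; python3 -c "
from h import *
o,a=snap('wrist','w6');_,b=snap('side','d2')
im=np.hstack([cv2.resize(a,(400,300)),cv2.resize(b[170:320,180:380],(400,300))])
cv2.imwrite('pics/m6.png',im[:,:,::-1])"
```

```text
23.75 [470.55  62.28 148.98] [-1.7992e+02  8.0000e-02  4.2000e+01] [ 0.8  -0.23  0.41] [-0.01  0.04  0.07] pivot [545.16 128.11] -0.0014937581600990755 0.0
```

View pics/m6.png

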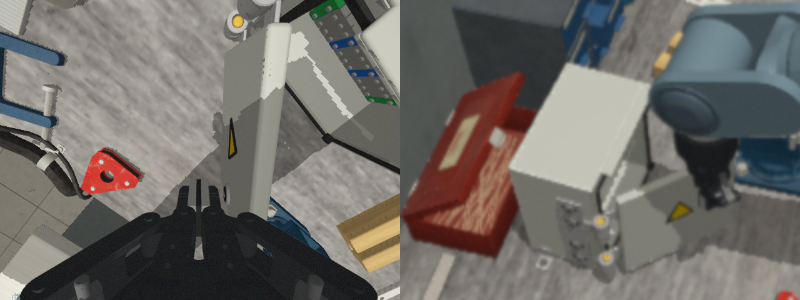

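>>> arm_command(
  series=[
    [[5,0,0],[0,0,0]],
    [[10,0,0],[0,0,0]],
    [[0,4,0],[0,0,0]],
    [[0,4,0],[0,0,0]],
    [[0,2,0],[0,0,0]],
    [[0,2,0],[0,0,0]],
    [[0,2,0],[0,0,0]],
    [[0,1,0],[0,0,0]],
    [[0,1,0],[0,0,0]],
  ],
)

```text
time: 24.98
ee_pos: [492.9, 60.4, 150.0]
tcp_rot: [3.142, -0.0, 0.733]
ft_force: [-0.3, -0.0, -0.3]
gripper_width: 0.003
finger_force: 0.0
```

```bash
python3 s.py
```

```text
24.975 [492.9   60.35 150.  ] [180.  -0.  42.] [-0.3  -0.02 -0.31] [-0.   -0.02  0.  ] pivot [567.51 126.19] 0.0033882378716368505 0.0
```

>>> arm_command(
  series=[
    [[-0.3,2,0],[0,0,-1]],
    [[-0.7,4,0],[0,0,-2]],
    [[-0.7,4,0],[0,0,-2]],
    [[-0.7,4,0],[0,0,-2]],
    [[-0.7,4,0],[0,0,-2]],
    [[-0.7,4,0],[0,0,-2]],
    [[-0.7,4,0],[0,0,-2]],
    [[-0.7,4,0],[0,0,-2]],
    [[-0.7,4,0],[0,0,-2]],
    [[-0.7,4,0],[0,0,-2]],
    [[-0.3,2,0],[0,0,-1]],
  ],
)

```text
time: 26.35
ee_pos: [519.6, 29.9, 149.9]
tcp_rot: [-3.141, 0.0, 1.083]
ft_force: [-0.7, 0.1, -0.2]
gripper_width: -0.003
finger_force: 0.2
```

```bash
python3 s.py; python3 -c "
from h import *
o,a=snap('wrist','w7');_,b=snap('side','d3')
im=np.hstack([cv2.resize(a,(400,300)),cv2.resize(b[170:320,180:380],(400,300))])
cv2.imwrite('pics/m7.png',im[:,:,::-1])"
```

```text
26.35 [519.59  29.91 149.94] [-179.99    0.     62.05] [-0.7   0.07 -0.19] [ 0.06  0.05 -0.02] pivot [567.11 117.34] -0.0033463694570328682 0.21501819603145123
```

```bash
cat > a.py <<'E'
from h import *
import sys
D=cam('side'); P=np.array([591.8,121.3,22.])
def tri(f):
    im=cv2.imread(f'pics/{f}.png'); h=cv2.cvtColor(im,cv2.COLOR_BGR2HSV); m=cv2.inRange(h,(18,100,60),(36,255,255)); m[:225]=0;m[320:]=0;m[:,:288]=0;m[:,360:]=0
    n,l,s,c=cv2.connectedComponentsWithStats(m); i=1+s[1:,4].argmax(); return c[i],s[i,4]
c0,_=tri('d1'); y=np.radians(-48); n=np.array([np.cos(y),np.sin(y),0]) # door x dir
p,d=ray(D,*c0); q=p+d*(((P-6*n-p)@n)/(d@n)); L=R.from_euler('z',-y).apply(q-P); print('tri door frame',L.round(1))
for f in sys.argv[1:]:
    c,a=tri(f); Y=np.radians(np.arange(-60,10,.1)); e=[np.linalg.norm(proj(D,P+R.from_euler('z',t).apply(L))-c) for t in Y]; k=np.argmin(e); print(f,c.round(1),a,'door yaw',np.degrees(Y[k]).round(1),'err',round(e[k],2))
E
python3 a.py d1 d2 d3
```

```text
tri door frame [  -6.  -107.2   84.3]
d1 [319.6 275.2] 48 door yaw -48.0 err 0.0
d2 [319.6 275.4] 47 door yaw -48.3 err 0.1
d3 [312.  265.7] 38 door yaw -28.8 err 0.09
```

>>> arm_command(
  series=[
    [[-0.3,2,0],[0,0,-1]],
    [[-0.7,4,0],[0,0,-2]],
    [[-0.7,4,0],[0,0,-2]],
    [[-0.7,4,0],[0,0,-2]],
    [[-0.7,4,0],[0,0,-2]],
    [[-0.3,2,0],[0,0,-1]],
    [[-0.3,2,0],[0,0,-1]],
    [[-0.3,2,0],[0,0,-1]],
    [[-0.3,2,0],[0,0,-1]],
    [[-0.3,2,0],[0,0,-1]],
    [[-0.3,2,0],[0,0,-1]],
    [[-0.3,2,0],[0,0,-1]],
    [[-0.2,1,0],[0,0,-0.5]],
  ],
)

```text
time: 28.08
ee_pos: [546.9, 13.7, 149.8]
tcp_rot: [-3.137, 0.001, 1.371]
ft_force: [-12.3, 0.0, 6.0]
gripper_width: -0.001
finger_force: 0.2
```

```bash
python3 s.py; python3 -c "
from h import *
snap('side','d4')"; python3 a.py d4
```

```text
28.075 [546.9   13.67 149.83] [-1.7972e+02  4.0000e-02  7.8580e+01] [-12.31   0.04   6.04] [0.03 1.24 0.04] pivot [567.58 111.  ] -0.0007747156445034059 0.17679064068943262
tri door frame [  -6.  -107.2   84.3]
d4 [303.9 260.2] 28 door yaw -13.8 err 0.05
```

>>> arm_command(
  series=[
    [[0,-5,0],[0,0,0]],
    [[0,-10,0],[0,0,0]],
    [[0,-15,0],[0,0,0]],
    [[0,-5,0],[0,0,0]],
    [[0,0,0],[0,0,10]],
    [[0,0,0],[0,0,10]],
    [[0,0,0],[0,0,10]],
    [[0,0,0],[0,0,10]],
    [[0,0,0],[0,0,10]],
    [[0,0,0],[0,0,10]],
    [[0,0,0],[0,0,10]],
    [[0,0,0],[0,0,8.5]],
    [[0,0,0],[0,0,0]],
    [[0,0,0],[0,0,0]],
  ],
)

```text
time: 29.88
ee_pos: [514.1, 20.5, 150.1]
tcp_rot: [3.142, -0.0, 0.002]
ft_force: [0.8, -0.2, -0.1]
gripper_width: -0.004
finger_force: 0.0
```

```bash
python3 s.py; python3 -c "
from h import *
snap('side','d5')"; python3 a.py d5
```

```text
29.875 [514.07  20.45 150.06] [ 1.8e+02 -1.0e-02  1.2e-01] [ 0.77 -0.19 -0.12] [ 0.02 -0.01 -0.03] pivot [613.57  19.67] -0.0037999438962437876 0.0
tri door frame [  -6.  -107.2   84.3]
d5 [305.  260.4] 27 door yaw -15.3 err 0.23
```

>>> arm_command(
  series=[
    [[5,6,0],[0,0,0]],
    [[10,6,0],[0,0,0]],
    [[8,0,0],[0,0,0]],
    [[4,0,0],[0,0,0]],
    [[3,0,0],[0,0,0]],
    [[3,0,0],[0,0,0]],
    [[2,0,0],[0,0,0]],
    [[2,0,0],[0,0,0]],
    [[2,0,0],[0,0,0]],
    [[2,0,0],[0,0,0]],
    [[0,0,0],[0,0,0]],
  ],
)

```text
time: 31.3
ee_pos: [555.3, 8.5, 150.0]
tcp_rot: [-3.142, -0.0, -0.0]
ft_force: [0.7, -0.1, 0.7]
gripper_width: -0.007
finger_force: 0.1
```

```bash
python3 s.py; python3 -c "
from h import *
snap('side','d6')"; python3 a.py d6
```

```text
31.3 [555.29   8.47 150.03] [-1.8e+02 -1.0e-02 -0.0e+00] [ 0.69 -0.13  0.68] [-0.02  0.07 -0.01] pivot [654.79   7.47] -0.0069204996285680605 0.09281098715291591
tri door frame [  -6.  -107.2   84.3]
d6 [301.9 259. ] 27 door yaw -10.3 err 0.15
```

>>> arm_command(
  series=[
    [[1,0,0],[0,0,0]],
    [[1,0,0],[0,0,0]],
    [[1,0,0],[0,0,0]],
    [[1,0,0],[0,0,0]],
    [[1,0,0],[0,0,0]],
    [[1,0,0],[0,0,0]],
    [[1,0,0],[0,0,0]],
    [[0,0,0],[0,0,0]],
  ],
)

```text
time: 32.35
ee_pos: [562.2, 8.5, 150.0]
tcp_rot: [-3.142, -0.0, -0.0]
ft_force: [-0.6, -0.2, -0.3]
gripper_width: -0.002
finger_force: 0.1
```

>>> arm_command(
  series=[
    [[1,0,0],[0,0,0]],
    [[0.7,0,0],[0,0,0]],
    [[0.7,0,0],[0,0,0]],
    [[0.6,0,0],[0,0,0]],
    [[0,0,0],[0,0,0]],
  ],
)

```text
time: 32.98
ee_pos: [563.2, 8.4, 149.9]
tcp_rot: [3.141, 0.006, 0.0]
ft_force: [-10.1, -0.9, 5.5]
gripper_width: -0.002
finger_force: 5.1
```

```bash
python3 s.py; python3 -c "
from h import *
snap('side','d7')"; python3 a.py d7
```

```text
32.975 [563.2    8.45 149.88] [1.7999e+02 3.3000e-01 1.0000e-02] [-10.14  -0.9    5.45] [-0.18  1.5  -0.13] pivot [662.71   7.47] -0.001868157185542996 5.137851708568633
tri door frame [  -6.  -107.2   84.3]
d7 [299.6 258.2] 22 door yaw -6.8 err 0.06
```

>>> arm_command(
  series=[
    [[-3,0,0],[0,0,0]],
    [[-6,0,0],[0,0,0]],
    [[0,0,-8],[0,0,0]],
    [[0,0,-8],[0,0,0]],
    [[4,0,0],[0,0,0]],
    [[1,0,0],[0,0,0]],
    [[1,0,0],[0,0,0]],
    [[1,0,0],[0,0,0]],
    [[0,0,0],[0,0,0]],
  ],
)

```text
time: 34.15
ee_pos: [563.0, 8.5, 165.7]
tcp_rot: [-3.141, 0.001, -0.0]
ft_force: [-0.2, 0.1, 0.4]
gripper_width: -0.004
finger_force: 0.1
```

>>> arm_command(
  series=[
    [[0.7,0,0],[0,0,0]],
    [[0.7,0,0],[0,0,0]],
    [[0.6,0,0],[0,0,0]],
    [[0,0,0],[0,0,0]],
  ],
)

```text
time: 34.65
ee_pos: [563.4, 8.5, 165.7]
tcp_rot: [3.142, 0.005, 0.0]
ft_force: [-9.0, -1.2, 4.1]
gripper_width: -0.005
finger_force: 4.3
```

```bash
python3 s.py; python3 -c "
from h import *
snap('side','d8');snap('wrist','w8')"; python3 a.py d8
```

```text
34.65 [563.39   8.48 165.67] [1.8e+02 3.0e-01 1.0e-02] [-8.98 -1.17  4.08] [-0.12  1.31 -0.03] pivot [662.89   7.5 ] -0.004527562881965331 4.265850383089855
tri door frame [  -6.  -107.2   84.3]
d8 [299.7 258.4] 24 door yaw -6.9 err 0.07
```

>>> arm_command(
  series=[
    [[-3,0,0],[0,0,0]],
    [[-3,0,-5],[0,0,0]],
    [[0,0,-15],[0,0,0]],
    [[0,0,-10],[0,0,0]],
    [[5,0,0],[0,0,0]],
    [[2,0,0],[0,0,0]],
    [[1,0,0],[0,0,0]],
    [[1,0,0],[0,0,0]],
    [[0,0,0],[0,0,0]],
  ],
)

```text
time: 35.88
ee_pos: [568.1, 8.5, 195.7]
tcp_rot: [-3.141, 0.0, 0.0]
ft_force: [0.2, 0.1, -0.1]
gripper_width: 0.001
finger_force: 0.0
```

>>> arm_command(
  series=[
    [[0.7,0,0],[0,0,0]],
    [[0.7,0,0],[0,0,0]],
    [[0.7,0,0],[0,0,0]],
    [[0,0,0],[0,0,0]],
  ],
)

```text
time: 36.38
ee_pos: [569.6, 8.5, 195.8]
tcp_rot: [-3.142, 0.002, 0.0]
ft_force: [-3.9, -0.2, 1.9]
gripper_width: -0.001
finger_force: 2.1
```

>>> arm_command(
  series=[
    [[-4,0,0],[0,0,0]],
    [[-7,0,0],[0,0,0]],
    [[0,0,15],[0,0,0]],
    [[0,0,18],[0,0,0]],
    [[0,0,10],[0,0,0]],
    [[1.5,0,0],[0,0,0]],
    [[1,0,0],[0,0,0]],
    [[1,0,0],[0,0,0]],
    [[0.5,0,0],[0,0,0]],
    [[0,0,0],[0,0,0]],
  ],
)

```text
time: 37.62
ee_pos: [563.1, 8.4, 153.3]
tcp_rot: [3.141, 0.0, 0.0]
ft_force: [-3.3, -1.0, 2.3]
gripper_width: 0.001
finger_force: 1.5
```

>>> arm_command(
  series=[
    [[0.5,0,0],[0,0,0]],
    [[0.3,0,0],[0,0,0]],
    [[0,0,0],[0,0,0]],
  ],
)

```text
time: 38.0
ee_pos: [563.2, 8.4, 153.2]
tcp_rot: [3.141, 0.002, 0.0]
ft_force: [-7.1, -0.9, 5.5]
gripper_width: -0.001
finger_force: 3.5
```

Door is on its buffers; back off slowly, then clear away.

>>> arm_command(
  series=[
    [[-0.5,0,0],[0,0,0]],
    [[-0.5,0,0],[0,0,0]],
    [[-0.5,0,0],[0,0,0]],
    [[-1,0,0],[0,0,0]],
    [[-3,0,0],[0,0,0]],
    [[-10,0,0],[0,0,0]],
    [[-20,0,0],[0,0,0]],
    [[-10,0,-20],[0,0,0]],
    [[0,0,-30],[0,0,0]],
    [[0,0,-30],[0,0,0]],
    [[0,0,-15],[0,0,0]],
    [[0,0,0],[0,0,0]],
    [[0,0,0],[0,0,0]],
    [[0,0,0],[0,0,0]],
  ],
)

```text
time: 39.75
ee_pos: [517.8, 8.6, 246.4]
tcp_rot: [-3.141, 0.003, -0.0]
ft_force: [-0.2, -0.4, -0.3]
gripper_width: 0.002
finger_force: 0.0
```

```bash
python3 s.py; python3 -c "
from h import *
snap('side','d9')
# home check: pin tips visible in knuckles
im=cv2.imread('pics/d9.png');h=cv2.cvtColor(im,cv2.COLOR_BGR2HSV);m=cv2.inRange(h,(14,100,60),(36,255,255));m[:225]=0;m[320:]=0;m[:,:260]=0;m[:,330:]=0
n,l,s,c=cv2.connectedComponentsWithStats(m);print([(c[i].round(1).tolist(),int(s[i,4])) for i in range(1,n)])
D=cam('side');print(proj(D,(591.8,121.3,160)),proj(D,(591.8,121.3,72)))
"; python3 a.py d8 d9
```

```text
39.75 [517.8    8.61 246.45] [-1.7997e+02  1.5000e-01 -0.0000e+00] [-0.16 -0.4  -0.34] [-0.02  0.03 -0.03] pivot [617.3    7.61] 0.001993253972158905 0.0
[([300.1, 258.3], 21), ([279.8, 280.0], 10), ([283.0, 298.5], 8)]
[278.60630765 278.86421529] [281.84051674 297.13063926]
tri door frame [  -6.  -107.2   84.3]
d8 [299.7 258.4] 24 door yaw -6.9 err 0.07
d9 [300.1 258.3] 21 door yaw -7.4 err 0.16
```

Run:
```python
from h import *
for f in ['d6','d7','d8','d9']:
    im=cv2.imread(f'pics/{f}.png').astype(float); p=im[250:267,290:311]; w=np.clip((p[...,1]+p[...,2])/2-p[...,0]-15,0,None)/(p.sum(2)+1)
    v,u=np.mgrid[250:267,290:311]; print(f,(w*u).sum()/w.sum(),(w*v).sum()/w.sum(),im[240:270,285:320].mean())
```

```text
d6 301.8532756310571 259.0941853484334 104.5215873015873
d7 299.71818268917946 258.0614141047178 101.07047619047619
d8 299.7078795835653 258.20402664296273 102.71714285714286
d9 300.1740153608816 258.1604919970634 111.23206349206349
```

>>> arm_command(
  series=[
    [[0,0,20],[0,0,0]],
    [[0,0,30],[0,0,0]],
    [[0,0,25],[0,0,0]],
    [[8,0,11],[0,0,0]],
    [[15,0,0],[0,0,0]],
    [[10,0,0],[0,0,0]],
    [[5,0,0],[0,0,0]],
    [[2,0,0],[0,0,0]],
    [[1.5,0,0],[0,0,0]],
    [[1,0,0],[0,0,0]],
    [[1,0,0],[0,0,0]],
    [[0.5,0,0],[0,0,0]],
    [[0.5,0,0],[0,0,0]],
    [[0,0,0],[0,0,0]],
  ],
)

```text
time: 41.55
ee_pos: [563.0, 8.5, 162.0]
tcp_rot: [3.142, 0.0, 0.0]
ft_force: [-1.2, 0.1, -0.4]
gripper_width: 0.0
finger_force: 0.1
```

>>> arm_command(
  series=[
    [[0.5,0,0],[0,0,0]],
    [[0.3,0,0],[0,0,0]],
    [[0,0,0],[0,0,0]],
  ],
)

```text
time: 41.92
ee_pos: [563.3, 8.4, 161.9]
tcp_rot: [3.142, 0.002, 0.0]
ft_force: [-4.9, -1.0, 2.9]
gripper_width: 0.003
finger_force: 2.6
```

```bash
python3 s.py; python3 -c "
from h import *
snap('side','e1')"; python3 a.py e1
```

```text
41.925 [563.27   8.43 161.91] [1.8e+02 1.0e-01 0.0e+00] [-4.89 -1.05  2.89] [-0.17  0.77 -0.04] pivot [662.77   7.43] 0.0026633397930983784 2.5644783762982115
tri door frame [  -6.  -107.2   84.3]
e1 [299.7 258.3] 23 door yaw -6.8 err 0.06
```

>>> arm_command(
  series=[
    [[-0.2,0,0],[0,0,0]],
    [[-0.2,0,0],[0,0,0]],
    [[-0.2,0,0],[0,0,0]],
    [[-0.2,0,0],[0,0,0]],
    [[-0.2,0,0],[0,0,0]],
    [[-0.2,0,0],[0,0,0]],
    [[-0.2,0,0],[0,0,0]],
    [[-0.3,0,0],[0,0,0]],
    [[-0.3,0,0],[0,0,0]],
    [[-0.5,0,0],[0,0,0]],
    [[-1,0,0],[0,0,0]],
    [[-1,0,0],[0,0,0]],
    [[-1,0,0],[0,0,0]],
    [[0,0,0],[0,0,0]],
  ],
)

```text
time: 43.72
ee_pos: [558.2, 8.5, 162.0]
tcp_rot: [-3.142, 0.0, -0.0]
ft_force: [-0.9, 0.3, 0.2]
gripper_width: 0.001
finger_force: 0.0
```

```bash
python3 s.py
python3 - <<'E'
from h import *
snap('side','e2')
for f in ['e1','e2']:
    im=cv2.imread(f'pics/{f}.png').astype(float); p=im[250:267,290:311]; w=np.clip((p[...,1]+p[...,2])/2-p[...,0]-15,0,None)/(p.sum(2)+1)
    v,u=np.mgrid[250:267,290:311]; print(f,(w*u).sum()/w.sum(),(w*v).sum()/w.sum(),im[240:270,285:320].mean())
E
```

```text
43.725 [558.25   8.48 161.97] [-180.    0.   -0.] [-0.87  0.29  0.23] [0.02 0.01 0.03] pivot [657.75   7.48] 0.0011661901559938334 0.0
e1 299.72098302348104 258.1554344357527 102.28920634920635
e2 300.0322591177565 257.9689255886586 103.42063492063492
```

>>> arm_command(
  series=[
    [[-5,0,0],[0,0,0]],
    [[-15,0,0],[0,0,0]],
    [[-20,0,-5],[0,0,0]],
    [[-5,0,-25],[0,0,0]],
    [[0,0,-30],[0,0,0]],
    [[0,0,-20],[0,0,0]],
    [[0,0,-5],[0,0,0]],
    [[0,0,0],[0,0,0]],
    [[0,0,0],[0,0,0]],
  ],
)

```text
time: 44.9
ee_pos: [512.5, 8.6, 245.6]
tcp_rot: [-3.141, 0.002, -0.0]
ft_force: [-0.1, 0.9, -0.6]
gripper_width: -0.002
finger_force: 0.0
```

```bash
python3 s.py; python3 -c "
from h import *
snap('side','e3')"; python3 a.py e3; python3 -c "
from rig import arm
print(arm.finish_job())"
```

```text
44.9 [512.54   8.57 245.64] [-1.7997e+02  1.3000e-01 -0.0000e+00] [-0.12  0.92 -0.61] [ 0.03 -0.02  0.03] pivot [612.04   7.57] -0.001615382792313421 0.0
tri door frame [  -6.  -107.2   84.3]
e3 [300.1 258. ] 21 door yaw -7.2 err 0.47
the job is handed in; nothing more can be done
None
```

The door is hung fully home on both pins, swung shut to its buffers and let go, and the job was handed in at 44.9 s; it may have sprung back about 0.5° on release, and the gripper once pressed something, most likely the canopy edge, with about 14 N.

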